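Shelve the tall jar and the low box on the tiers that fit them

ROBOT

A 6-joint arm with a two-finger parallel gripper is mounted at the origin on the work surface. World frame = base frame: x ahead of the robot, y to its left, z up, the work surface at z = 0. Lengths are in m, angles in rad, forces in N, time in s.
With the tool pointing down it reaches from about 0.25 to 0.725 m from the base axis. Payload 9.7 kg.
Tool frame: the origin (TCP) lies on the front face of the gripper's body, between the roots of the fingers; the fingertips stand 73 mm ahead of it and the grasp point (between the pads) lies 54 mm ahead of it (env.tip_extent is the z of the fingertips in the tool frame, in m); z points along the fingers, y is the line along which they close (so a half turn about z gives the same grasp; the last joint's range is limited). The gripper opens to 85 mm and grips with 20 to 120 N. Pads are 22 mm wide; open, the fingers measure 114 mm over their backs; the gripper's body (76 mm by 85 mm) begins 54 mm behind the grasp point. The pads swing forward as they close: fully open they stand 13 mm farther back than shut.
Start: joints at [1.319, 0.087, 0.176, 1.66, 0, 1.571], TCP at [0.137, 0.533, 0.304] pointing down, gripper open.
Joint ranges: [-3.13, 3.13], [-0.85, 1.81], [-1.15, 1.24], [-2.2, 2.28], [-1.44, 1.52], [-3.14, 3.14]. Speed limits (rad/s): [2.22, 2.22, 2.57, 3.14, 3.14, 3.14].

INTERFACE

Orientations are given as a unit quaternion [w, x, y, z].
In Python, from bench import env gives the robot as it stands.
- The arm moves only by the tool drive_tool, never from a script. Its argument "series" is a list of rows, each a list of 7 numbers: the turn, a rotation vector about the world's x, y, z in rad, then the shift along the world's x, y, z in mm, then the gripper's target within -1 to 1 (fully open at 1, half-way at 0, shut at -1). In form: [[ax, ay, az, dx, dy, dz, grip], ...]. A call has 1 to 20 rows; each row shifts and turns the commanded pose from where the row before left it; what a row does not reach is not made up. A row lasts 1/8 s, in which the tool goes at most 62.5 mm and 10.7 degrees, less where a joint would pass 70% of its speed; a pose out of reach is approached as far as the arm can. A call with a gripper value outside its range is refused whole. The fingers move at their own pace and stop on an object; the grip force is fixed at half the most. Time passes only in rows, so rows that do not move let the fingers close. It gives the time, the measured TCP pose, the force, the opening and the grip force at its end, in the units of the state.
- env.read_state(): the state, without advancing time (a new reading comes with each control period).
- env.grab_frame(name): name is "side" or "top"; returns a dict with "frame" (480x640x3 uint8, red, green, blue), "z_map" (480x640 float32, m along the optical axis (not along the pixel's ray), 0 where there is no reading), "mtx" (3x3 intrinsics, pixels), "extrinsics" (4x4, takes a point from camera to world coordinates). Camera axes: x right, y down, z forward; pixel columns grow to the right and rows downward; lengths in m; the calibration is good to about 2 mm. A picture is of the moment at which its call begins.
- env.hand_in(): hands the job in; it is judged then, once.
The state is a dict: "time": time; "joint_pos": joint angles; "joint_vel": joint speeds; "joint_efforts": joint torques, N m; "ee_pos": TCP position; "orientation": TCP orientation; "wrist_force": force on the tool from outside, world axes, zero at the start; "torque": the same for the moment, N m; "opening": finger opening in m; "gripper_force": force on a finger pad.
Only numpy, scipy, OpenCV 4.12 (cv2) and the standard library are available. Lean on these libraries where they do the work, as an engineer would, in place of code of your own. Each camera call takes 0.05 s, during which the arm holds its last target. There are 200 camera calls.

TASK

Put the loose tall jar away on the shelf tier with the high headroom, and after it the loose low box on the tier with the low headroom, each standing upright and square in the free space beside the one already there. Slide each one fully in under the roof until you feel it press against the springy rubber backstop, whose depth differs every time; press it gently. Never tip the two over, and leave everything else where it stands.

Things in the scene. Friction and masses are not known exactly. Their poses are not given: they have to be found in the camera images.
- jar_mid (a point): Loose tall jar to be shelved: plain white plastic, round, 60 mm diameter, 132 mm tall, the top 22 mm a grey lid, flush with the side; 0.3 to 0.65 kg; sliding it on the board takes up to about 7 N. Point on its axis, half-way up (66 mm above its underside); z up along the axis.
- box_mid (a point): Loose low box to be shelved: plain cardboard, rigid, 78 mm long (its x), 58 mm wide (its y), 68 mm tall; 0.25 to 0.5 kg; sliding it on the board takes up to about 6 N. Point at its centre, 34 mm above its underside; z up.
- tall_bay: Fixed grey steel shelf bay with the high headroom. Origin on the table under the middle of the roof's front edge; x points into the bay (away from the robot), y left, z up. Tier board: top 12 mm above the table, from x = -115 mm (open landing, nothing above it) to x = 150 mm. Four posts at x = 0 to 14 and 136 to 150 mm and low side rails bound it at y = +-85 mm. A jar already stands in its left (+y) half.
- tall_roof (a point): Middle of the roof's front edge of tall_bay, on its underside, 180 mm above the table (headroom over the tier board 168 mm); axes as tall_bay. The roof is 12 mm thick and reaches 150 mm back from here.
- low_bay: Fixed grey steel shelf bay with the low headroom. Origin, axes, plan (landing x = -115 to 0, bay x = 0 to 150 mm, posts at y = +-85 mm) as tall_bay, but its tier board's top is 82 mm above the table. A box already stands in its left (+y) half.
- low_roof (a point): Middle of the roof's front edge of low_bay, on its underside, 180 mm above the table (headroom over the tier board 98 mm); axes as low_bay. The roof is 12 mm thick and reaches 150 mm back from here.
- tall_back: Fixed back frame of tall_bay, origin and axes as that bay. It carries the backstop, a rubber pad across the bay, 17 to 53 mm above the tier board. The pad's front face is 66 to 83 mm behind the roof's front edge, set anew each time and not reported: feel it. It yields 1 mm per 2 N for 13 mm and springs back. Press it with 3 to 15 N; over 30 N is too much.
- low_back: Fixed back frame of low_bay, origin and axes as that bay. Its backstop pad is like the other (17 to 53 mm above the tier board, 1 mm per 2 N, at most 30 N), with its front face somewhere from 85 to 102 mm behind the roof's front edge, not reported.
- shelved_jar_mid (a point): The jar already on the high tier, same make and size as the loose one; half-way up, on its axis. To be left where it is.
- shelved_box_mid (a point): The box already on the low tier, same make and size as the loose one, long side into the bay; its centre. To be left where it is.
- thread_cone: Bystander: blue cone of thread on the table, 68 mm foot, 120 mm tall; origin at the centre of its underside. To be left where it is.
- basket: Bystander: round white open basket on the table, 116 mm across, 78 mm tall; origin at the centre of its underside. To be left where it is.
Not all that is in view belongs to the job. What is shaped like the part that bears box_mid but purple or red is not meant.

How it is judged:
On the way, in this order (a step that is already met when the one before it is completed fails the run):
1. the jar stands in the high bay, fully under its roof, and presses against the backstop with more than 2 N (x of jar_mid in the frame of tall_bay between 0.032 and 0.13 m and y of jar_mid in the frame of tall_bay between -0.075 and 0.075 m and z of jar_mid in the frame of tall_bay between 0.07 and 0.086 m and angle between jar_mid's own z axis and vertical below 0.12 rad and contact force between jar and tall_back above 2 N), for 0.1 s.
2. then the box stands in the low bay, fully under its roof, and presses against the backstop with more than 2 N (x of box_mid in the frame of low_bay between 0.041 and 0.13 m and y of box_mid in the frame of low_bay between -0.075 and 0.075 m and z of box_mid in the frame of low_bay between 0.108 and 0.124 m and angle between box_mid's own z axis and vertical below 0.12 rad and angle between the x axis of box_mid and the x axis of low_bay, either way round below 0.25 rad and contact force between box and low_back above 2 N), for 0.1 s.
At the end, for the whole second after the job is handed in: The jar stands on the high tier and the box on the low tier, each upright (within 7 degrees), on its board, its front at least 2 mm behind the roof's front edge, between the posts, the box within 14 degrees of square, released and at rest (x of jar_mid in the frame of tall_bay between 0.032 and 0.13 m and y of jar_mid in the frame of tall_bay between -0.075 and 0.075 m and z of jar_mid in the frame of tall_bay between 0.07 and 0.086 m and angle between each of jar_mid, box_mid's own z axis and vertical below 0.12 rad and x of box_mid in the frame of low_bay between 0.041 and 0.13 m and y of box_mid in the frame of low_bay between -0.075 and 0.075 m and z of box_mid in the frame of low_bay between 0.108 and 0.124 m and angle between the x axis of box_mid and the x axis of low_bay, either way round below 0.25 rad and linear speed of each of jar, box below 0.02 m/s); the robot touches nothing.
It fails at once if the jar or the box is tipped by more than 35 degrees (angle between any of jar_mid, box_mid's own z axis and vertical above 0.6 rad).
It fails at once if a backstop is pressed with more than 30 N (contact force between jar and tall_back above 30 N or contact force between box and low_back above 30 N).
It fails at once if a shelved or bystander object is moved by more than 20 mm (distance of any of shelved_jar_mid, shelved_box_mid, thread_cone, basket from where it was at the start of the episode above 0.02 m).
It also fails if it takes over 72 s, if anything falls off the work surface, if the arm or the gripper's body presses on something with over 40 N, if the wrist force passes 120 N, or if a joint passes its speed limit or range.

## Working session

There is one attempt and no reset: what is moved stays moved. The work goes in short steps, Python scripts to look and compute and a tool call to move; the robot and the scene stay as the last step left them, time stands still between calls to the robot, and variables do not carry over. Pictures are saved under pics/ and viewed, at most 10 in all, crops included, and the job is handed in when it is done.

Besides the shell and the picture viewer there is one more tool, called after "Request:" as a command line: name --pt "numbers of a row" for each row, then --argument value for the rest. drive_tool: Moves the arm, as the interface text tells. Its arguments: {"type":"object","properties":{"series":{"type":"array","items":{"type":"array","items":{"type":"number"}}}},"required":["series"]}

```bash
mkdir -p pics; ls; python3 - <<'E'
from bench import env
import numpy as np, cv2
s=env.read_state(); print({k:np.round(v,3).tolist() for k,v in s.items()})
for n in ("top","side"):
    d=env.grab_frame(n); cv2.imwrite(f"pics/{n}0.png",d["frame"][:,:,::-1]); np.savez(f"pics/{n}0.npz",**d)
    print(n,d["mtx"].tolist(),np.round(d["extrinsics"],3).tolist())
E
```

```text
pics
{'time': 0.0, 'joint_pos': [1.319, 0.087, 0.175, 1.66, 0.0, 1.571], 'joint_vel': [-0.002, 0.001, -0.001, 0.001, 0.0, 0.001], 'joint_efforts': [-0.0, -52.04, 46.48, 0.017, -0.0, -0.0], 'ee_pos': [0.137, 0.533, 0.303], 'orientation': [-0.0, 0.126, 0.992, -0.001], 'wrist_force': [-0.857, 0.368, 0.013], 'torque': [0.019, -0.036, -0.02], 'gripper_force': 0.0, 'opening': 0.085}
top [[522.7244744142025, 0.0, 319.4170655473331], [0.0, 522.7244744142025, 240.86508318276128], [0.0, 0.0, 1.0]] [[0.002, -0.994, 0.108, 0.35], [-1.0, 0.001, 0.023, -0.074], [-0.023, -0.108, -0.994, 1.461], [0.0, 0.0, 0.0, 1.0]]
side [[588.4526637899417, 0.0, 313.486639032379], [0.0, 588.4526637899417, 245.5664179071907], [0.0, 0.0, 1.0]] [[0.678, -0.39, 0.623, -0.448], [-0.735, -0.336, 0.589, -0.94], [-0.021, -0.857, -0.514, 0.873], [0.0, 0.0, 0.0, 1.0]]
```

View pics/top0.png

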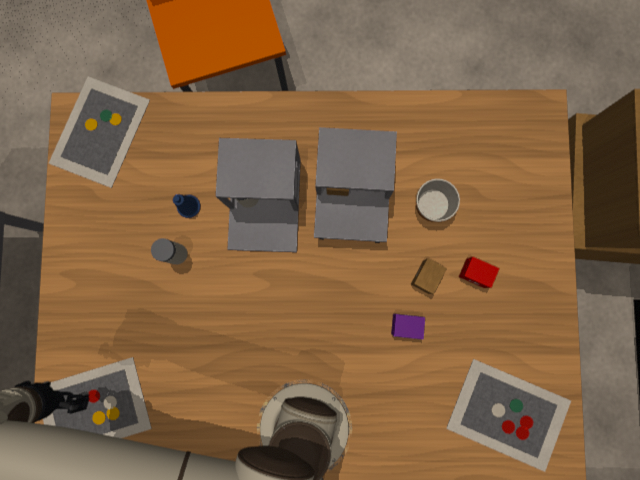

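View pics/side0.png

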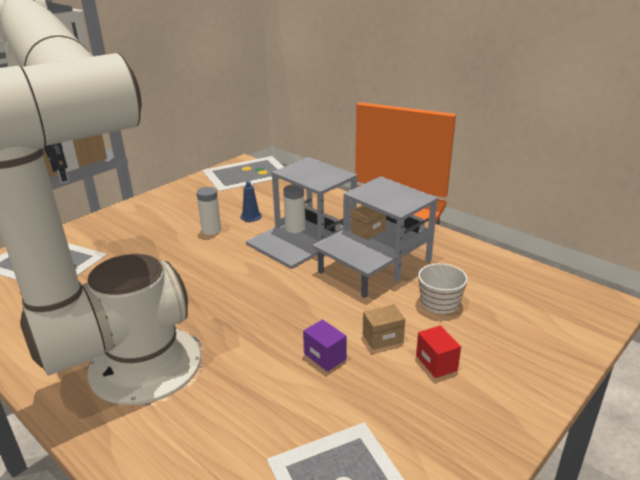

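Candidates for the box (top view): brown (430,276), red (480,272) and purple (408,327). Only the brown one is plain cardboard. The loose jar is at (168,251) and the cone at (187,206). The tall bay is on the left (roof 218–298 × 140–198) and the low bay on the right (roof 318–396 × 130–190), each with its landing facing the robot. The basket is at (437,201). Next I measure these and crop to confirm.

```bash
cat > h.py <<'E'
import numpy as np, cv2
def cloud(d):
    K,T,z=d["mtx"],d["extrinsics"],d["z_map"]
    v,u=np.mgrid[0:480,0:640]
    p=np.stack([(u-K[0,2])/K[0,0]*z,(v-K[1,2])/K[1,1]*z,z],-1)@T[:3,:3].T+T[:3,3]
    p[z==0]=np.nan; return p
def proj(d,P):
    T=d["extrinsics"]; c=(np.atleast_2d(P)-T[:3,3])@T[:3,:3]; q=c@d["mtx"].T; return q[:,:2]/q[:,2:]
def box(p,m):
    q=(p[m][:,:2]*1000).astype(np.float32); r=cv2.minAreaRect(q); return np.round(r[0],1),np.round(r[1],1),round(r[2],2),len(q)
def roi(u0,u1,v0,v1):
    m=np.zeros((480,640),bool); m[v0:v1,u0:u1]=1; return m
E
python3 - <<'E'
from h import *
t=dict(np.load("pics/top0.npz")); s=dict(np.load("pics/side0.npz")); p=cloud(t); ps=cloud(s)
Z=p[...,2]; f=t["frame"].astype(int); 
def rep(n,R,z0,z1,extra=True,P=p):
    m=R&(P[...,2]>z0)&(P[...,2]<z1)&extra
    m=cv2.morphologyEx(m.astype(np.uint8),cv2.MORPH_OPEN,np.ones((3,3)))>0
    print(n,*box(P,m),np.round(np.median(P[m],0),4), np.round(np.ptp(P[m],0),3))
rep("roofT",roi(205,308,130,210),.182,.202)
rep("roofL",roi(309,405,120,200),.182,.202)
rep("landT",roi(220,308,195,262),.004,.02,(abs(f[...,0]-f[...,2])<25))
rep("landL",roi(309,405,190,250),.074,.09)
rep("jar",roi(145,195,232,275),.122,.142)
rep("box",roi(408,452,250,300),.06,.076)
rep("cone",roi(168,205,190,222),.02,.13)
rep("basket",roi(410,465,175,225),.06,.09)
# side view: shelved things
fs=s["frame"].astype(int)
al=np.ones((480,640),bool)
R=roi(280,308,183,235); q=ps[R]; k=(q[:,2]>.03)&(q[:,2]<.14); print("shelvedjar",np.round(np.nanpercentile(q[k],[5,25,50,75,95],axis=0),3).tolist())
br=(fs[...,0]-fs[...,2]>40)
R=roi(350,390,203,240)&br; q=ps[R]; print("shelvedbox",np.round(np.nanpercentile(q,[5,25,50,75,95],axis=0),3).tolist())
a=cv2.resize(t["frame"][220:350,380:510],(390,390),interpolation=2); b=cv2.resize(s["frame"][150:280,230:360],(390,390),interpolation=2)
cv2.imwrite("pics/crop1.png",np.hstack([a,b])[:,:,::-1])
E
```

```text
roofT [671.3 114.6] [195.3 152.6] 88.2 4608 [0.6696 0.1137 0.1917] [0.156 0.197 0.018]
roofL [ 694.3 -135. ] [194.3 152.9] 86.19 4644 [ 0.6924 -0.1352  0.1916] [0.162 0.199 0.019]
landT [554.9 118. ] [193.8 148. ] 88.05 3224 [0.5484 0.1149 0.0119] [0.148 0.195 0.016]
landL [ 571.9 -127.4] [194.5 136.4] 86.97 3409 [ 0.568  -0.1318  0.0818] [0.136 0.198 0.016]
jar [473.1 361.4] [60.2 57.4] 89.46 434 [0.4728 0.3606 0.1317] [0.057 0.06  0.019]
box [ 409.1 -335.5] [58.3 78.7] 61.64 638 [ 0.4093 -0.3351  0.0676] [0.088 0.081 0.015]
cone [607.4 325.9] [39.1 48.8] 84.64 339 [0.6022 0.3216 0.0751] [0.048 0.041 0.105]
basket [ 633.6 -386.3] [109.3  43.7] 38.84 195 [ 0.646  -0.4     0.0739] [0.087 0.08  0.024]
shelvedjar [[0.604, 0.128, 0.034], [0.608, 0.133, 0.055], [0.617, 0.141, 0.079], [0.633, 0.156, 0.109], [0.689, 0.195, 0.135]]
shelvedbox [[0.622, -0.124, 0.087], [0.626, -0.12, 0.103], [0.631, -0.109, 0.124], [0.654, -0.086, 0.143], [0.689, -0.068, 0.15]]
```

View pics/crop1.png

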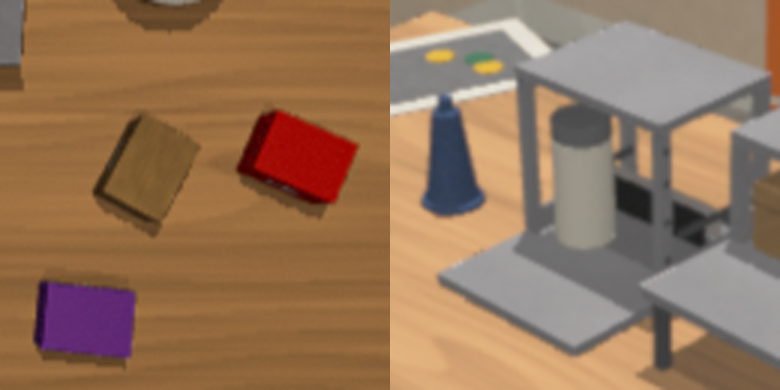

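The crop shows the plain cardboard box is the brown one between red and purple. The tall bay's right half is empty, and the shelved jar is in its left half. I'll move above the loose jar and fit the shelved jar's position.

Request:
drive_tool --pt "0 0 0.028 42 -21.5 -5 1" --pt "0 0 0.028 42 -21.5 -5 1" --pt "0 0 0.028 42 -21.5 -5 1" --pt "0 0 0.028 42 -21.5 -5 1" --pt "0 0 0.028 42 -21.5 -5 1" --pt "0 0 0.028 42 -21.5 -5 1" --pt "0 0 0.028 42 -21.5 -5 1" --pt "0 0 0.028 42 -21.5 -5 1" --pt "0 0 0 0 0 0 1" --pt "0 0 0 0 0 0 1"

```text
time: 1.35
ee_pos: [0.4729, 0.3606, 0.2635]
orientation: [-0.0, 0.014, 1.0, -0.0]
wrist_force: [-1.4, 0.2, -0.2]
opening: 0.0853
gripper_force: 0.0
```

```bash
cat >> h.py <<'E'
def st():
    from bench import env
    from scipy.spatial.transform import Rotation as Ro
    s=env.read_state(); q=s["orientation"]; R=Ro.from_quat([q[1],q[2],q[3],q[0]]).as_matrix()
    print("t",round(s["time"],2),"tcp",np.round(np.array(s["ee_pos"])*1000,1),"x",R[:,0].round(3),"y",R[:,1].round(3),"z",R[:,2].round(3),"j",np.round(s["joint_pos"],2),"F",np.round(s["wrist_force"],1),"open",round(s["opening"],4),"g",np.round(s["gripper_force"],1))
    return s,R
E
python3 - <<'E'
from h import *
from scipy.optimize import least_squares
st()
s=dict(np.load("pics/side0.npz")); ps=cloud(s)
def fit(R,z0,z1,c0):
    q=ps[R]; q=q[(q[:,2]>z0)&(q[:,2]<z1)][:,:2]; q=q[np.linalg.norm(q-c0,axis=1)<.045]
    r=least_squares(lambda c:np.linalg.norm(q-c,axis=1)-.03,c0,loss="soft_l1",f_scale=.002); print(r.x.round(4),len(q),r.cost)
fit(roi(280,308,183,235),.03,.13,np.array([.637,.16]))
fit(roi(190,225,183,240),.02,.12,np.array([.473,.361]))
E
```

```text
t 1.35 tcp [472.9 360.6 263.5] x [-1.     0.029  0.001] y [ 0.029  1.    -0.   ] z [-0.001 -0.    -1.   ] j [0.65 0.18 0.21 1.59 0.   0.68] F [-1.4  0.2 -0.2] open 0.0853 g 0.0
[0.6357 0.1599] 655 0.0021175229433393243
[0.476  0.3614] 610 0.0015768582561844326
```

Request:
drive_tool --pt "0 0 0 1.5 1 -40 1" --pt "0 0 0 0 0 -40 1" --pt "0 0 0 0 0 -30 1" --pt "0 0 0 0 0 0 1" --pt "0 0 0 0 0 0 -1" --pt "0 0 0 0 0 0 -1" --pt "0 0 0 0 0 0 -1" --pt "0 0 0 0 0 0 -1" --pt "0 0 0 0 0 0 -1" --pt "0 0 0 0 0 0 -1"

```text
time: 2.6
ee_pos: [0.4749, 0.3622, 0.1563]
orientation: [0.001, 0.014, 1.0, 0.001]
wrist_force: [-1.8, -0.2, 6.9]
opening: 0.0591
gripper_force: 64.8
```

Request:
drive_tool --pt "0 0 0 0 0 20 -1" --pt "0 0 0 0 0 35 -1" --pt "0 0 0 3.5 -20 5 -1" --pt "0 0 0 6 -40 0 -1" --pt "0 0 0 6 -40 0 -1" --pt "0 0 0 6 -40 0 -1" --pt "0 0 0 6 -40 0 -1" --pt "0 0 0 6 -40 0 -1" --pt "0 0 0 6 -40 0 -1" --pt "0 0 0 5.5 -20 0 -1" --pt "0 0 0 0 0 0 -1" --pt "0 0 0 0 0 0 -1"

```text
time: 4.1
ee_pos: [0.5192, 0.0815, 0.2134]
orientation: [-0.0, 0.014, 1.0, 0.0]
wrist_force: [-0.1, 0.1, -6.8]
opening: 0.0582
gripper_force: 67.2
```

```bash
python3 -c "
from h import *
st()"
```

```text
t 4.1 tcp [519.2  81.5 213.4] x [-1.     0.028  0.001] y [0.028 1.    0.   ] z [-0.001  0.    -1.   ] j [ 0.16  0.01 -0.07  1.48  0.    0.18] F [-0.1  0.1 -6.8] open 0.0582 g 67.2
```

Request:
drive_tool --pt "0 0 0 0 0 -20 -1" --pt "0 0 0 0 0 -14 -1" --pt "0 0 0 0 0 -5 -1" --pt "0 0 0 0 0 -2 -1" --pt "0 0 0 0 0 -1.5 -1" --pt "0 0 0 0 0 0 -1" --pt "0 0 0 0 0 0 -1"

```text
time: 4.97
ee_pos: [0.5196, 0.0817, 0.1717]
orientation: [0.0, 0.014, 1.0, 0.0]
wrist_force: [-0.4, -0.8, -6.4]
opening: 0.0588
gripper_force: 67.2
```

Request:
drive_tool --pt "0 0 0 0 0 -1.5 -1" --pt "0 0 0 0 0 -1 -1" --pt "0 0 0 0 0 0 -1"

```text
time: 5.35
ee_pos: [0.5195, 0.0816, 0.1687]
orientation: [-0.0, 0.014, 1.0, -0.0]
wrist_force: [0.4, -0.2, -6.2]
opening: 0.0589
gripper_force: 67.2
```

Request:
drive_tool --pt "0 0 0 0 0 -1 -1" --pt "0 0 0 0 0 -1 -1" --pt "0 0 0 0 0 0 -1"

```text
time: 5.72
ee_pos: [0.5198, 0.0816, 0.1683]
orientation: [0.001, 0.014, 1.0, 0.0]
wrist_force: [-3.7, -1.4, 5.6]
opening: 0.0588
gripper_force: 68.4
```

Request:
drive_tool --pt "0 0 0 0 0 0 1" --pt "0 0 0 0 0 0 1" --pt "0 0 0 0 0 0 1" --pt "0 0 0 0 0 0 1" --pt "0 0 0 0 0 20 1" --pt "0 0 0 0 0 40 1" --pt "0 0 0 0 0 40 1" --pt "-0.0055 -0.175 0 -30 0.7 0 -0.2" --pt "-0.0055 -0.175 0 -30 0.8 0 -0.2" --pt "-0.0055 -0.175 0 -30 0.8 0 -0.2" --pt "-0.0055 -0.175 0 -30 0.8 0 -0.2" --pt "-0.0055 -0.175 0 0 0 0 -0.2" --pt "0 0 0 0 0 0 -0.2" --pt "0 0 0 0 0 0 -0.2"

```text
time: 7.48
ee_pos: [0.4271, 0.0914, 0.2732]
orientation: [0.38, 0.013, 0.925, -0.011]
wrist_force: [-0.6, 0.4, 1.0]
opening: 0.0338
gripper_force: 0.0
```

```bash
python3 -c "
from h import *
from bench import env
st(); print(env.tip_extent)
for n in ('top','side'):
    d=env.grab_frame(n); np.savez(f'pics/{n}1.npz',**d)
    if n=='side': cv2.imwrite('pics/side1.png',d['frame'][:,:,::-1])
    p=cloud(d)
    m=(p[...,2]>.03)&(p[...,2]<.148)&(abs(p[...,0]-.52)<.05)&(abs(p[...,1]-.082)<.045)
    q=p[m]; 
    if n=='top': print(box(p,m&(p[...,2]>.135)))
    else:
        from scipy.optimize import least_squares
        q=q[:,:2]; r=least_squares(lambda c:np.linalg.norm(q-c,axis=1)-.03,[.52,.082],loss='soft_l1',f_scale=.002); print(r.x,len(q))
"
```

```text
t 7.47 tcp [427.1  91.4 273.2] x [-0.711  0.017 -0.703] y [ 0.033  0.999 -0.01 ] z [ 0.703 -0.03  -0.711] j [ 0.34 -0.85 -0.74  0.94 -0.26  0.26] F [-0.6  0.4  1. ] open 0.0338 g 0.0
0.0726
(array([517.7,  80.7]), array([59. , 55.9]), 44.98, 403)
[0.52090652 0.08048296] 957
```

View pics/side1.png

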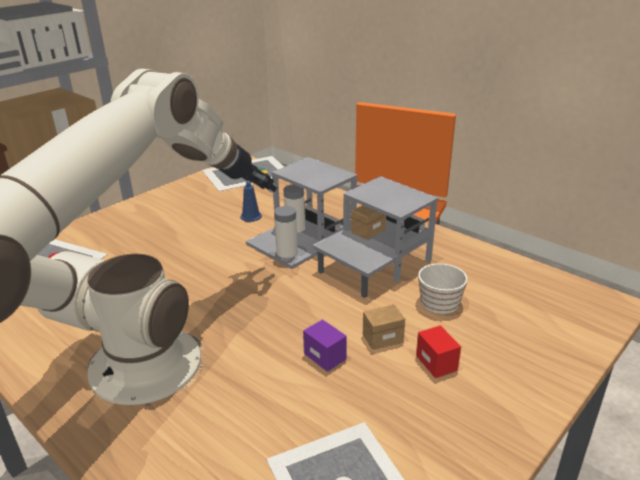

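Both views agree: the jar stands upright on the landing at about (519.5, 80.6) mm. The arm hit its joint-2 limit near 45° of tilt, so I'll push at about 35°, which still clears the roof and the jar.

Request:
drive_tool --pt "0 0.085 0 0 -4 0 -0.2" --pt "0 0.085 0 -3 -4 0 -0.2" --pt "0 0 0 0 0 -40 -0.2" --pt "0 0 0 0 0 -40 -0.2" --pt "0 0 0 0 0 0 -0.2" --pt "0 0 0 0 0 0 -0.2"

```text
time: 8.32
ee_pos: [0.4251, 0.0835, 0.1947]
orientation: [0.302, 0.013, 0.953, -0.012]
wrist_force: [-1.0, 0.1, 0.3]
opening: 0.0341
gripper_force: 0.0
```

```bash
python3 -c "
from h import *
st()"
```

```text
t 8.32 tcp [425.1  83.5 194.7] x [-0.818  0.017 -0.575] y [ 0.031  0.999 -0.015] z [ 0.575 -0.03  -0.818] j [ 0.29 -0.74 -0.77  0.95 -0.19  0.26] F [-1.   0.1  0.3] open 0.0341 g 0.0
```

Request:
drive_tool --pt "0 0 0 0 0 -35 -0.2" --pt "0 0 0 0 0 -35 -0.2" --pt "0 0 0 0 0 -25 -0.2" --pt "0 0 0 0 0 -10 -0.2" --pt "0 0 0 0 0 0 -0.2" --pt "0 0 0 0 0 0 -0.2"

```text
time: 9.07
ee_pos: [0.4253, 0.0837, 0.089]
orientation: [0.301, 0.013, 0.953, -0.012]
wrist_force: [-0.0, -0.6, 0.4]
opening: 0.034
gripper_force: 0.0
```

```bash
python3 -c "
from h import *
st()"
```

```text
t 9.07 tcp [425.3  83.7  89. ] x [-0.818  0.017 -0.575] y [ 0.031  0.999 -0.015] z [ 0.574 -0.03  -0.818] j [ 0.29 -0.71 -0.97  0.73 -0.19  0.26] F [-0.  -0.6  0.4] open 0.034 g 0.0
```

Request:
drive_tool --pt "0 0 0 5 -0.15 -1 -0.2" --pt "0 0 0 5 -0.15 0 -0.2" --pt "0 0 0 3 -0.1 0 -0.2" --pt "0 0 0 3 -0.1 0 -0.2" --pt "0 0 0 3 -0.1 0 -0.2" --pt "0 0 0 3 -0.1 0 -0.2" --pt "0 0 0 4 -0.1 0 -0.2" --pt "0 0 0 4 -0.1 0 -0.2" --pt "0 0 0 4 -0.1 0 -0.2" --pt "0 0 0 4 -0.1 0 -0.2" --pt "0 0 0 4 -0.1 0 -0.2"

```text
time: 10.45
ee_pos: [0.4666, 0.0822, 0.0858]
orientation: [0.3, 0.012, 0.954, -0.012]
wrist_force: [-3.1, 0.2, 0.3]
opening: 0.0342
gripper_force: 1.7
```

```bash
cat > jar.py <<'E'
from h import *
from bench import env
from scipy.optimize import least_squares
import sys
st(); d=env.grab_frame('side'); p=cloud(d); x,y=float(sys.argv[1])/1e3,float(sys.argv[2])/1e3
cv2.imwrite(f'pics/{sys.argv[3]}.png',cv2.resize(d['frame'][140:300,220:420],(600,480),interpolation=2)[:,:,::-1])
f=d['frame'].astype(int); c=f.max(-1)-f.min(-1)
for z0,z1 in ((.06,.09),(.09,.14)):
    m=(p[...,2]>z0)&(p[...,2]<z1)&(abs(p[...,0]-x)<.045)&(abs(p[...,1]-y)<.04); q=p[m][:,:2]
    r=least_squares(lambda c:np.linalg.norm(q-c,axis=1)-.03,[x,y],loss='soft_l1',f_scale=.002); print(r.x.round(4),len(q))
E
python3 jar.py 550 79 side2
```

```text
t 10.45 tcp [466.6  82.2  85.8] x [-0.82   0.016 -0.573] y [ 0.031  0.999 -0.016] z [ 0.572 -0.031 -0.82 ] j [ 0.25 -0.57 -0.9   0.65 -0.17  0.23] F [-3.1  0.2  0.3] open 0.0342 g 1.7
[0.5413 0.0791] 176
[0.5412 0.0791] 356
```

View pics/side2.png

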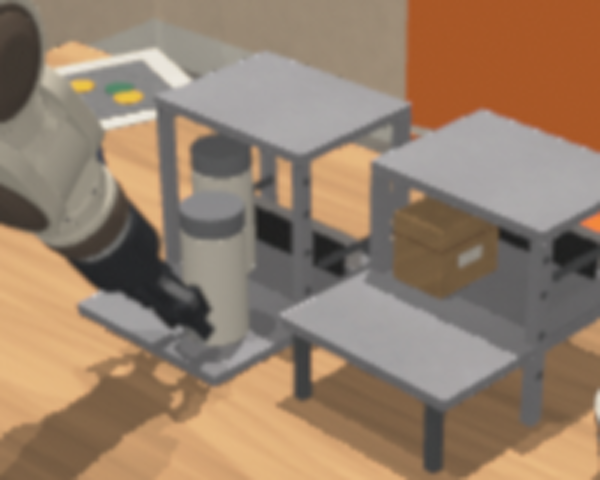

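The jar is upright, nestled between the fingers and sliding with about 3 N of friction. I'll continue to just before the earliest possible pad contact.

Request:
drive_tool --pt "0 0 0 4 -0.12 0 -0.2" --pt "0 0 0 4 -0.12 0 -0.2" --pt "0 0 0 4 -0.12 0 -0.2" --pt "0 0 0 4 -0.12 0 -0.2" --pt "0 0 0 4 -0.12 0 -0.2" --pt "0 0 0 4 -0.12 0 -0.2" --pt "0 0 0 4 -0.12 0 -0.2" --pt "0 0 0 4 -0.12 0 -0.2" --pt "0 0 0 4 -0.12 0 -0.2" --pt "0 0 0 4 -0.12 0 -0.2" --pt "0 0 0 4 -0.12 0 -0.2" --pt "0 0 0 4 -0.12 0 -0.2" --pt "0 0 0 4 -0.12 0 -0.2" --pt "0 0 0 4 -0.12 0 -0.2" --pt "0 0 0 4 -0.12 0 -0.2" --pt "0 0 0 4 -0.12 0 -0.2" --pt "0 0 0 4 -0.12 0 -0.2" --pt "0 0 0 4 -0.12 0 -0.2" --pt "0 0 0 4 -0.12 0 -0.2"

```text
time: 12.88
ee_pos: [0.5427, 0.0799, 0.0859]
orientation: [0.3, 0.012, 0.954, -0.012]
wrist_force: [-3.9, -1.0, 0.2]
opening: 0.0345
gripper_force: 1.5
```

```bash
python3 jar.py 617 76 side3
```

```text
t 12.88 tcp [542.7  79.9  85.9] x [-0.819  0.016 -0.573] y [ 0.031  0.999 -0.016] z [ 0.572 -0.031 -0.819] j [ 0.2  -0.34 -0.76  0.56 -0.15  0.18] F [-3.9 -1.   0.2] open 0.0345 g 1.5
[0.6179 0.0766] 119
[0.6177 0.0768] 269
```

Request:
drive_tool --pt "0 0 0 3 -0.1 0 -0.2" --pt "0 0 0 3 -0.1 0 -0.2" --pt "0 0 0 3 -0.1 0 -0.2" --pt "0 0 0 2 -0.1 0 -0.2" --pt "0 0 0 1 0 0 -0.2"

```text
time: 13.55
ee_pos: [0.5546, 0.0796, 0.0859]
orientation: [0.3, 0.012, 0.954, -0.012]
wrist_force: [-4.7, -0.5, -0.8]
opening: 0.0344
gripper_force: 1.6
```

Request:
drive_tool --pt "0 0 0 1.5 0 0 -0.2" --pt "0 0 0 1.5 -0.1 0 -0.2"

```text
time: 13.8
ee_pos: [0.5575, 0.0795, 0.0859]
orientation: [0.3, 0.012, 0.954, -0.012]
wrist_force: [-3.0, 0.1, 0.1]
opening: 0.0343
gripper_force: 1.6
```

Request:
drive_tool --pt "0 0 0 1.5 0 0 -0.2" --pt "0 0 0 1.5 -0.1 0 -0.2"

```text
time: 14.05
ee_pos: [0.5606, 0.0794, 0.0859]
orientation: [0.3, 0.012, 0.954, -0.012]
wrist_force: [-4.0, 0.4, -0.7]
opening: 0.0344
gripper_force: 1.6
```

Request:
drive_tool --pt "0 0 0 1.5 0 0 -0.2" --pt "0 0 0 1.5 -0.1 0 -0.2"

```text
time: 14.3
ee_pos: [0.5635, 0.0793, 0.0858]
orientation: [0.3, 0.012, 0.954, -0.012]
wrist_force: [-5.1, 0.7, 0.3]
opening: 0.0343
gripper_force: 2.6
```

Request:
drive_tool --pt "0 0 0 1.5 0 0 -0.2" --pt "0 0 0 1.5 -0.1 0 -0.2"

```text
time: 14.55
ee_pos: [0.566, 0.0793, 0.0856]
orientation: [0.3, 0.012, 0.954, -0.012]
wrist_force: [-12.2, 1.2, 5.5]
opening: 0.0342
gripper_force: 5.7
```

Request:
drive_tool --pt "0 0 0 0.5 0 0 -0.2" --pt "0 0 0 0 0 0 -0.2" --pt "0 0 0 0 0 0 -0.2"

```text
time: 14.92
ee_pos: [0.5664, 0.0793, 0.0857]
orientation: [0.3, 0.012, 0.954, -0.012]
wrist_force: [-12.8, -0.5, 5.0]
opening: 0.0342
gripper_force: 5.8
```

```bash
python3 jar.py 641 75.5 side4
```

```text
t 14.93 tcp [566.4  79.3  85.7] x [-0.82   0.016 -0.572] y [ 0.031  0.999 -0.016] z [ 0.571 -0.031 -0.82 ] j [ 0.19 -0.27 -0.71  0.54 -0.14  0.17] F [-12.8  -0.5   5. ] open 0.0342 g 5.8
[0.6421 0.0748] 117
[0.6405 0.0756] 223
```

Pad contact felt at TCP x ≈ 564 mm, and about 8 N was held there for 0.25 s. Now I ease off slowly and go for the box.

Request:
drive_tool --pt "0 0 0 -1 0 0 -0.2" --pt "0 0 0 -1 0 0 -0.2" --pt "0 0 0 -1 0 0 -0.2" --pt "0 0 0 -1 0 0 -0.2" --pt "0 0 0 -1 0 0 -0.2" --pt "0 0 0 -2 0 0 -0.2" --pt "0 0 0 -8 0.2 0 -0.2" --pt "0 0 0 -16 0.5 0 -0.2" --pt "0 0 0 -20 0.6 0 -0.2" --pt "0 0 0 -20 0.6 0 -0.2" --pt "0 0 0 -20 0.6 0 -0.2" --pt "0 0 0 -12 0.4 20 -0.2" --pt "0.005 0.152 0 0 0 40 -0.2" --pt "0.005 0.152 0 0 0 40 -0.2" --pt "0.005 0.152 0 0 0 40 1" --pt "0.005 0.152 0 0 0 20 1" --pt "0 0 0 0 0 0 1"

```text
time: 17.1
ee_pos: [0.4655, 0.0821, 0.2459]
orientation: [0.0, 0.011, 1.0, -0.006]
wrist_force: [0.2, -0.4, -0.7]
opening: 0.0847
gripper_force: 0.0
```

```bash
python3 jar.py 637 75.5 side5; python3 - <<'E'
from h import *
from bench import env
d=env.grab_frame('top'); p=cloud(d)
m=roi(408,452,250,300)&(abs(p[...,2]-.068)<.008); print(box(p,m))
E
```

```text
t 17.1 tcp [465.5  82.1 245.9] x [-1.     0.023 -0.   ] y [ 0.023  1.    -0.012] z [-0.    -0.012 -1.   ] j [ 0.18 -0.11 -0.13  1.55 -0.01  0.2 ] F [ 0.2 -0.4 -0.7] open 0.0847 g 0.0
[0.6399 0.0749] 153
[0.6393 0.0756] 223
(array([ 408.8, -335.5]), array([59. , 78.4]), 62.03, 656)
```

Request:
drive_tool --pt "0.012 0 -0.052 -6.3 -46.4 0 1" --pt "0 0 -0.052 -6.3 -46.4 0 1" --pt "0 0 -0.052 -6.3 -46.4 0 1" --pt "0 0 -0.052 -6.3 -46.4 0 1" --pt "0 0 -0.052 -6.3 -46.4 0 1" --pt "0 0 -0.052 -6.3 -46.4 0 1" --pt "0 0 -0.052 -6.3 -46.4 -20 1" --pt "0 0 -0.053 -6.3 -46.4 -20 1" --pt "0 0 -0.053 -6.1 -46.4 -20 1" --pt "0 0 0 0 0 0 1" --pt "0 0 0 0 0 0 1"

```text
time: 18.58
ee_pos: [0.4068, -0.3346, 0.1862]
orientation: [0.001, 0.244, 0.97, -0.0]
wrist_force: [-0.9, -0.1, -0.4]
opening: 0.0858
gripper_force: 0.0
```

```bash
python3 -c "
from h import *
st()"
```

```text
t 18.57 tcp [ 406.8 -334.6  186.2] x [-0.881  0.472 -0.002] y [ 0.472  0.881 -0.   ] z [ 0.002 -0.001 -1.   ] j [-0.69  0.02 -0.12  1.43  0.   -0.2 ] F [-0.9 -0.1 -0.4] open 0.0858 g 0.0
```

Request:
drive_tool --pt "0 0 0 2 -1 -35 1" --pt "0 0 0 0 0 -35 1" --pt "0 0 0 0 0 -27 1" --pt "0 0 0 0 0 0 1" --pt "0 0 0 0 0 0 -1" --pt "0 0 0 0 0 0 -1" --pt "0 0 0 0 0 0 -1" --pt "0 0 0 0 0 0 -1" --pt "0 0 0 0 0 0 -1" --pt "0 0 0 0 0 0 -1"

```text
time: 19.82
ee_pos: [0.4103, -0.3368, 0.0911]
orientation: [0.002, 0.243, 0.97, -0.001]
wrist_force: [-0.2, 3.4, 7.8]
opening: 0.0575
gripper_force: 66.2
```

Request:
drive_tool --pt "0 0 0 0 0 20 -1" --pt "0 0 0 0 0 50 -1" --pt "0 0 0 0 0 50 -1" --pt "0 0 0.053 13 15.5 10 -1" --pt "0 0 0.053 20 24 0 -1" --pt "0 0 0.053 20 24 0 -1" --pt "0 0 0.054 20 24 0 -1" --pt "0 0 0.054 20 24 0 -1" --pt "0 0 0.054 20 24 0 -1" --pt "0 0 0.054 20 20 0 -1" --pt "0 0 0.054 14 14 0 -1" --pt "0 0 0 0 0 0 -1" --pt "0 0 0 0 0 0 -1"

```text
time: 21.45
ee_pos: [0.5561, -0.1674, 0.219]
orientation: [0.0, 0.032, 0.999, -0.0]
wrist_force: [-0.4, -0.2, -5.4]
opening: 0.0573
gripper_force: 66.1
```

```bash
python3 -c "
from h import *
st()"
```

```text
t 21.45 tcp [ 556.1 -167.4  219. ] x [-0.998  0.064 -0.001] y [ 0.064  0.998 -0.   ] z [ 0.001 -0.    -1.   ] j [-0.29  0.14  0.07  1.5  -0.   -0.23] F [-0.4 -0.2 -5.4] open 0.0573 g 66.1
```

Request:
drive_tool --pt "0 0 0 0 0 -20 -1" --pt "0 0 0 0 0 -15 -1" --pt "0 0 0 0 0 -7 -1" --pt "0 0 0 0 0 -2 -1" --pt "0 0 0 0 0 -1 -1" --pt "0 0 0 0 0 0 -1" --pt "0 0 0 0 0 0 -1"

```text
time: 22.32
ee_pos: [0.5566, -0.167, 0.1743]
orientation: [0.001, 0.032, 1.0, -0.0]
wrist_force: [0.2, -1.0, -4.5]
opening: 0.0573
gripper_force: 66.0
```

Request:
drive_tool --pt "0 0 0 0 0 -1 -1" --pt "0 0 0 0 0 -0.5 -1" --pt "0 0 0 0 0 0 -1"

```text
time: 22.7
ee_pos: [0.5565, -0.167, 0.1731]
orientation: [0.001, 0.032, 1.0, -0.0]
wrist_force: [-3.1, 1.8, 3.6]
opening: 0.0572
gripper_force: 66.5
```

Request:
drive_tool --pt "0 0 0 0 0 0 0.7" --pt "0 0 0 0 0 0 0.7" --pt "0 0 0 0 0 0 0.7" --pt "0 0 0 0 0 20 0.7" --pt "0 0 0 0 0 40 0.7" --pt "0 0 0 -5 0 30 0.7" --pt "-0.011 -0.174 0 -25 1.6 0 -0.4" --pt "-0.011 -0.174 0 -25 1.6 0 -0.4" --pt "-0.011 -0.174 0 -25 1.6 0 -0.4" --pt "-0.011 -0.174 0 -25 1.6 0 -0.4" --pt "0 0 0 0 0 0 -0.4" --pt "0 0 0 0 0 0 -0.4"

```text
time: 24.2
ee_pos: [0.4539, -0.161, 0.2641]
orientation: [0.335, 0.03, 0.942, -0.011]
wrist_force: [0.0, 0.0, 0.9]
opening: 0.0256
gripper_force: 0.0
```

```bash
cat > bx.py <<'E'
from h import *
from bench import env
import sys
st(); d=env.grab_frame('side'); p=cloud(d); x,y=float(sys.argv[1])/1e3,float(sys.argv[2])/1e3
cv2.imwrite(f'pics/{sys.argv[3]}.png',cv2.resize(d['frame'][140:300,220:460],(720,480),interpolation=2)[:,:,::-1])
f=d['frame'].astype(int); br=(f[...,0]-f[...,2]>30)
m=br&(abs(p[...,0]-x)<.055)&(abs(p[...,1]-y)<.05)
t=m&(abs(p[...,2]-.15)<.005); print("top",box(p,t) if t.sum()>20 else t.sum(), np.nanmedian(p[t][:,2]) if t.any() else 0)
o=np.array([.6194,-.1303]); a=np.array([.998,-.0628]); b=np.array([.0628,.998])
q=p[m&(p[...,2]>.09)]; X=(q[:,:2]-o)@a; Y=(q[:,:2]-o)@b
print("bay x",np.percentile(X,[2,50,98]).round(4),"y",np.percentile(Y,[2,50,98]).round(4),"z",np.percentile(q[:,2],[2,98]).round(3),len(q))
E
python3 bx.py 557 -167 side6
```

```text
t 24.2 tcp [ 453.9 -161.   264.1] x [-0.773  0.049 -0.632] y [ 0.064  0.998 -0.   ] z [ 0.631 -0.041 -0.775] j [-0.44 -0.64 -0.62  0.94  0.24 -0.3 ] F [0.  0.  0.9] open 0.0256 g 0.0
top (array([ 555.4, -168.2]), array([63.4, 83.6]), 87.6, 410) 0.14921549352215224
bay x [-0.1013 -0.0801 -0.0248] y [-0.0724 -0.0573 -0.0147] z [0.092 0.152] 1067
```

View pics/side6.png

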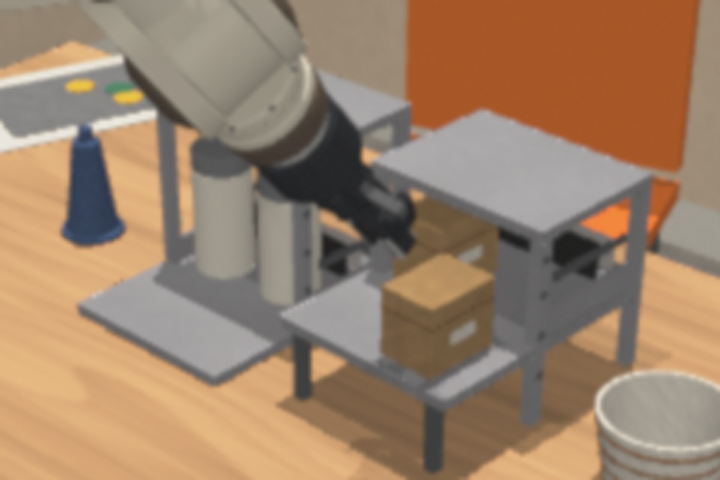

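The box stands square on the low landing at bay x ≈ −62, y ≈ −43 mm, and the jar stands under the high roof. I'll go down behind the box and push.

Request:
drive_tool --pt "0 0 0 -8 0.4 -35 -0.4" --pt "0 0 0 0 0 -35 -0.4" --pt "0 0 0 0 0 -30 -0.4" --pt "0 0 0 0 0 -10 -0.4" --pt "0 0 0 0 0 0 -0.4" --pt "0 0 0 4 -0.2 0 -0.4" --pt "0 0 0 4 -0.3 0 -0.4" --pt "0 0 0 4 -0.2 0 -0.4" --pt "0 0 0 3 -0.2 0 -0.4" --pt "0 0 0 3 -0.2 0 -0.4" --pt "0 0 0 4 -0.3 0 -0.4" --pt "0 0 0 4 -0.2 0 -0.4" --pt "0 0 0 4 -0.3 0 -0.4" --pt "0 0 0 4 -0.2 0 -0.4"

```text
time: 26.0
ee_pos: [0.4799, -0.1625, 0.1527]
orientation: [0.335, 0.03, 0.942, -0.01]
wrist_force: [-4.1, 0.8, 1.7]
opening: 0.0257
gripper_force: 2.0
```

```bash
python3 bx.py 575 -168 side7
```

```text
t 26.0 tcp [ 479.9 -162.5  152.7] x [-0.774  0.05  -0.631] y [0.063 0.998 0.001] z [ 0.63  -0.04  -0.775] j [-0.42 -0.56 -0.79  0.69  0.22 -0.28] F [-4.1  0.8  1.7] open 0.0257 g 2.0
top (array([ 579.3, -159.3]), array([83.9, 95.9]), 87.29, 402) 0.1491428694836674
bay x [-0.085  -0.0533 -0.0053] y [-0.0726 -0.0636 -0.012 ] z [0.093 0.152] 872
```

Request:
drive_tool --pt "0 0 0 4 -0.25 0 -0.4" --pt "0 0 0 4 -0.25 0 -0.4" --pt "0 0 0 4 -0.25 0 -0.4" --pt "0 0 0 4 -0.25 0 -0.4" --pt "0 0 0 4 -0.25 0 -0.4" --pt "0 0 0 4 -0.25 0 -0.4" --pt "0 0 0 4 -0.25 0 -0.4" --pt "0 0 0 4 -0.25 0 -0.4" --pt "0 0 0 4 -0.25 0 -0.4" --pt "0 0 0 4 -0.25 0 -0.4" --pt "0 0 0 4 -0.25 0 -0.4" --pt "0 0 0 4 -0.25 0 -0.4" --pt "0 0 0 4 -0.25 0 -0.4" --pt "0 0 0 4 -0.25 0 -0.4" --pt "0 0 0 4 -0.25 0 -0.4" --pt "0 0 0 4 -0.25 0 -0.4" --pt "0 0 0 4 -0.25 0 -0.4"

```text
time: 28.18
ee_pos: [0.5479, -0.1668, 0.1527]
orientation: [0.335, 0.03, 0.942, -0.01]
wrist_force: [-2.6, 0.1, 2.2]
opening: 0.0258
gripper_force: 1.8
```

Request:
drive_tool --pt "0 0 0 -10 0.6 0 -0.4" --pt "0 0 0 -10 0.6 0 -0.4" --pt "-0.008 -0.122 0 -6 0.4 -6 -0.4" --pt "-0.008 -0.122 0 -6 0.4 -6 -0.4" --pt "-0.008 -0.122 0 -5 0.3 -6 -0.4" --pt "0 0 0 0 0 0 -0.4" --pt "0 0 0 0 0 0 -0.4"

```text
time: 29.05
ee_pos: [0.5111, -0.1648, 0.1364]
orientation: [0.501, 0.027, 0.865, -0.016]
wrist_force: [-0.6, -0.3, 0.4]
opening: 0.0253
gripper_force: 0.0
```

```bash
python3 bx.py 640 -171 side8
```

```text
t 29.05 tcp [ 511.1 -164.8  136.4] x [-0.497  0.031 -0.867] y [ 0.064  0.998 -0.001] z [ 0.866 -0.056 -0.498] j [-0.44 -0.64 -1.06  0.13  0.32 -0.19] F [-0.6 -0.3  0.4] open 0.0253 g 0.0
top (array([ 635.4, -166. ]), array([76.4, 89.1]), 4.52, 285) 0.14901297351127407
bay x [-0.0178 -0.0072  0.0584] y [-0.0722 -0.0475  0.0104] z [0.092 0.151] 815
```

View pics/side8.png

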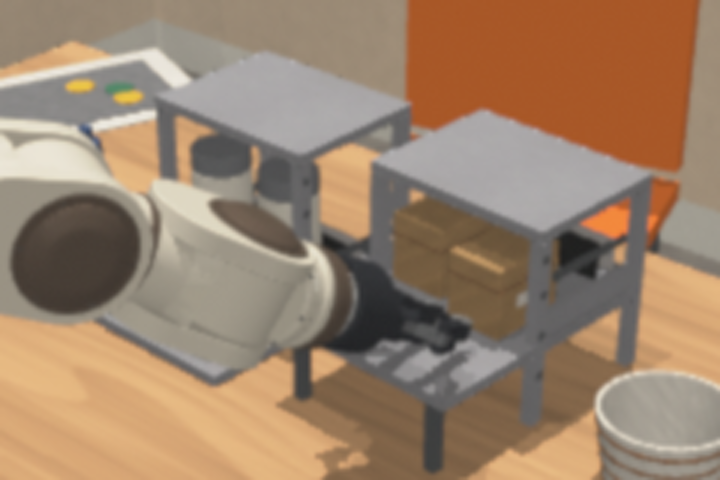

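The box is square, with its front about 16 mm before the roof edge, and the tool at 60° fits under the low roof. I'll push on in small steps.

Request:
drive_tool --pt "0 0 0 5 -0.3 0 -0.4" --pt "0 0 0 5 -0.3 0 -0.4" --pt "0 0 0 4 -0.25 0 -0.4" --pt "0 0 0 3 -0.2 0 -0.4" --pt "0 0 0 3 -0.2 0 -0.4" --pt "0 0 0 3 -0.2 0 -0.4" --pt "0 0 0 4 -0.25 0 -0.4" --pt "0 0 0 4 -0.25 0 -0.4" --pt "0 0 0 4 -0.25 0 -0.4" --pt "0 0 0 4 -0.25 0 -0.4" --pt "0 0 0 2 -0.1 0 -0.4" --pt "0 0 0 1 -0.1 0 -0.4"

```text
time: 30.6
ee_pos: [0.5527, -0.1671, 0.1346]
orientation: [0.501, 0.027, 0.865, -0.016]
wrist_force: [-3.2, -0.1, -0.3]
opening: 0.0253
gripper_force: 1.5
```

Request:
drive_tool --pt "0 0 0 1.5 -0.1 0 -0.4" --pt "0 0 0 1.5 -0.1 0 -0.4"

```text
time: 30.85
ee_pos: [0.5556, -0.1673, 0.1346]
orientation: [0.501, 0.027, 0.865, -0.016]
wrist_force: [-2.9, -0.0, 0.4]
opening: 0.0256
gripper_force: 1.4
```

Request:
drive_tool --pt "0 0 0 1.5 -0.1 0 -0.4" --pt "0 0 0 1.5 -0.1 0 -0.4"

```text
time: 31.1
ee_pos: [0.5587, -0.1675, 0.1347]
orientation: [0.501, 0.027, 0.865, -0.016]
wrist_force: [-2.6, -0.7, 0.1]
opening: 0.0259
gripper_force: 1.3
```

Request:
drive_tool --pt "0 0 0 1.5 -0.1 0 -0.4" --pt "0 0 0 1.5 -0.1 0 -0.4"

```text
time: 31.35
ee_pos: [0.5617, -0.1677, 0.1346]
orientation: [0.501, 0.027, 0.865, -0.016]
wrist_force: [-2.6, 0.4, -0.3]
opening: 0.0256
gripper_force: 1.3
```

Request:
drive_tool --pt "0 0 0 1.5 -0.1 0 -0.4" --pt "0 0 0 1.5 -0.1 0 -0.4"

```text
time: 31.6
ee_pos: [0.5647, -0.1679, 0.1347]
orientation: [0.501, 0.027, 0.865, -0.016]
wrist_force: [-2.1, 0.9, -1.1]
opening: 0.0256
gripper_force: 1.3
```

Request:
drive_tool --pt "0 0 0 1.5 -0.1 0 -0.4" --pt "0 0 0 1.5 -0.1 0 -0.4"

```text
time: 31.85
ee_pos: [0.5677, -0.1681, 0.1347]
orientation: [0.501, 0.027, 0.865, -0.016]
wrist_force: [-2.0, -0.1, 0.2]
opening: 0.0259
gripper_force: 1.2
```

Request:
drive_tool --pt "0 0 0 1.5 -0.1 0 -0.4" --pt "0 0 0 1.5 -0.1 0 -0.4"

```text
time: 32.1
ee_pos: [0.5707, -0.1683, 0.1346]
orientation: [0.501, 0.027, 0.865, -0.016]
wrist_force: [-2.7, 0.8, -1.6]
opening: 0.0256
gripper_force: 1.5
```

Request:
drive_tool --pt "0 0 0 1.5 -0.1 0 -0.4" --pt "0 0 0 1 -0.1 0 -0.4"

```text
time: 32.35
ee_pos: [0.5731, -0.1685, 0.1346]
orientation: [0.501, 0.027, 0.865, -0.016]
wrist_force: [-9.9, 0.9, 2.7]
opening: 0.0258
gripper_force: 4.8
```

```bash
python3 bx.py 665 -173 side9
```

```text
t 32.35 tcp [ 573.1 -168.5  134.6] x [-0.497  0.031 -0.867] y [ 0.063  0.998 -0.   ] z [ 0.866 -0.055 -0.498] j [-0.38 -0.42 -0.94  0.02  0.28 -0.16] F [-9.9  0.9  2.7] open 0.0258 g 4.8
top (array([ 662.3, -181.9]), array([60.4, 98.2]), 34.24, 126) 0.14886996429496074
bay x [0.0206 0.0287 0.0977] y [-0.0731 -0.053   0.0085] z [0.093 0.151] 505
```

Request:
drive_tool --pt "0 0 0 0.5 0 0 -0.4" --pt "0 0 0 0 0 0 -0.4" --pt "0 0 0 0 0 0 -0.4"

```text
time: 32.78
ee_pos: [0.5735, -0.1685, 0.1346]
orientation: [0.501, 0.027, 0.865, -0.016]
wrist_force: [-9.2, 0.4, 2.4]
opening: 0.0259
gripper_force: 4.5
```

Request:
drive_tool --pt "0 0 0 -1 0 0 -0.4" --pt "0 0 0 -1 0 0 -0.4" --pt "0 0 0 -1 0 0 -0.4" --pt "0 0 0 -1 0 0 -0.4" --pt "0 0 0 -1 0 0 -0.4" --pt "0 0 0 -2 0.1 0 -0.4" --pt "0 0 0 -8 0.5 0 -0.4" --pt "0 0 0 -16 1 0 -0.4" --pt "0 0 0 -20 1.2 0 -0.4" --pt "0.008 0.122 0 -20 1.2 20 -0.4" --pt "0.008 0.122 0 -20 1.2 30 -0.4" --pt "0.008 0.122 0 -15 1 40 -0.4" --pt "0.01 0.15 0 0 0 40 -0.4" --pt "0.01 0.15 0 0 0 20 -0.4" --pt "0 0 0 0 0 0 -0.4" --pt "0 0 0 0 0 0 -0.4"

```text
time: 34.78
ee_pos: [0.4673, -0.1622, 0.2833]
orientation: [0.19, 0.031, 0.981, -0.005]
wrist_force: [-0.9, -0.3, -0.0]
opening: 0.0259
gripper_force: 0.0
```

```bash
python3 bx.py 663 -173 side10; python3 jar.py 640 75.5 side11; python3 - <<'E'
from h import *
a,b=dict(np.load("pics/top0.npz")),None
from bench import env
for n in ("side",):
    b=env.grab_frame(n); cv2.imwrite("pics/side12.png",b["frame"][100:400,150:550][:,:,::-1].repeat(1,0))
E
```

```text
t 34.77 tcp [ 467.3 -162.2  283.3] x [-0.926  0.06  -0.374] y [0.064 0.998 0.002] z [ 0.373 -0.022 -0.927] j [-0.39 -0.36 -0.31  1.26  0.12 -0.3 ] F [-0.9 -0.3 -0. ] open 0.0259 g 0.0
top (array([ 662.2, -177.2]), array([ 63.9, 102.7]), 29.9, 131) 0.14875991649685794
bay x [0.0192 0.0267 0.0961] y [-0.0725 -0.049   0.0093] z [0.092 0.151] 600
t 34.83 tcp [ 466.9 -162.1  283.2] x [-0.926  0.06  -0.374] y [0.064 0.998 0.002] z [ 0.373 -0.022 -0.928] j [-0.39 -0.36 -0.31  1.26  0.12 -0.3 ] F [ 0.1 -0.4  0.3] open 0.0256 g 0.0
[0.6404 0.0749] 156
[0.6394 0.0758] 231
```

View pics/side12.png

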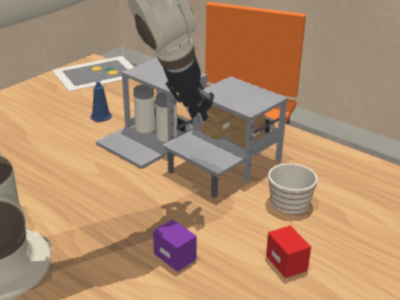

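Both objects stand under their roofs: jar centre at bay x ≈ 44 mm, box front about 20 mm behind the roof edge. The arm is clear and the cone and basket look undisturbed, so I'm handing in.

```bash
python3 -c "
from bench import env
print(env.hand_in())"
```

```text
the job is handed in; nothing more can be done
None
```

I shelved the jar on the high tier and the box on the low tier, each pressed gently against its backstop (about 8 N and 7 N) and released upright, and handed the job in at about 35 s; the hand-in gave no verdict.

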